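# Put the loose hardware back in its drawers

### The arm

A 6-joint arm with a two-finger parallel gripper is mounted at the origin on the work surface. World frame = base frame: x ahead of the robot, y to its left, z up, the work surface at z = 0. Lengths are in m, angles in rad, forces in N, time in s.
With the tool pointing down it reaches from about 0.35 to 0.975 m from the base axis. Payload 4.9 kg.
Tool frame: the origin (TCP) lies at the very end of the fingers, on their centre line; the grasp point (between the pads) lies 19 mm behind it; z points along the fingers, y is the line along which they close (so a half turn about z gives the same grasp; the last joint's range is limited). The gripper opens to 85 mm and grips with 20 to 120 N. Pads are 22 mm wide; open, the fingers measure 114 mm over their backs; the gripper's body (76 mm by 85 mm) begins 54 mm behind the grasp point. The pads swing forward as they close: fully open they stand 13 mm farther back than shut.
Start: joints at [1.2, 0.053, 1.613, -0, 1.476, -0.119], TCP at [0.156, 0.605, 0.231] pointing down, gripper open.
Joint ranges: [-3.01, 3.01], [-1.01, 2.22], [0.06, 2.58], [-1.02, 4.17], [0.09, 2.62], [-3.14, 3.14]. Speed limits (rad/s): [2.57, 2.57, 3.14, 3.14, 3.14, 3.14].

### API

Orientations are given as a unit quaternion [w, x, y, z].
In Python, from plant import * gives the robot as it stands.
- The arm moves only by the tool jog_arm, never from a script. Its argument "moves" is a list that holds one entry, the list of rows, each a list of 7 numbers: the finger opening in cm, from 0 to 8.54, then the shift along the tool's x, y, z in cm, then the turn, a rotation vector about the tool's x, y, z in rad. A call has 1 to 20 rows; each row shifts and turns the commanded pose from where the row before left it, along the tool's axes as they then stand; what a row does not reach is not made up. A row lasts 1/12 s, in which the tool goes at most 41.7 mm and 7.16 degrees, less where a joint would pass 70% of its speed; a pose out of reach is approached as far as the arm can. A call is refused whole if a number of a shift passes 4.17 or a number of a turn 0.125, either way. A call with a gripper value outside its range is refused whole. The fingers move at their own pace and stop on an object; the grip force is fixed at half the most. Time passes only in rows, so rows that do not move let the fingers close. It gives the time, the measured TCP pose, the force, the opening and the grip force at its end, in the units of the state.
- state(): the state, without advancing time (a new reading comes with each control period).
- grab_frame(name): name is "side" or "top"; returns a dict with "color" (400x640x3 uint8, blue, green, red), "depth" (400x640 float32, m along the optical axis (not along the pixel's ray), 0 where there is no reading), "fx", "fy", "cx", "cy" (pixels), "R" (3x3) and "t" (3): a world point X has camera coordinates R X + t. Camera axes: x right, y down, z forward; pixel columns grow to the right and rows downward; lengths in m; the calibration is good to about 2 mm. A picture is of the moment at which its call begins.
- job_done(): hands the job in; it is judged then, once.
Trained networks look in a picture, given as the dict that the camera call returned (one of the last four; its "shot" number tells which), for a name from the list of things; names that differ only in an ending like _2 or _b are one class to them, and where a whole thing is asked for, a point or a joint stands for the part that bears it (a point fixed in the world has none). Each returns a list of dicts, best first, with "p" (0 to 1); they miss things now and then, are a little off and sometimes report something else, mostly with a low value. They report only what shows in the picture. A call takes as long as a camera call. They do not tell look-alikes from the thing itself.
- recognise(name, picture): "rect" ([centre column, centre row, width, height] in pixels, round what is visible of it).
- regions_of(name, picture): "pixels" (400x640 bool, what is visible of it) and "rect" ([centre column, centre row, width, height] in pixels, round what is visible of it).
The state is a dict: "time": time; "joint_pos": joint angles; "joint_vel": joint speeds; "joint_efforts": joint torques, N m; "tool_pos": TCP position; "tool_rot": TCP orientation; "contact_force": force on the tool from outside, world axes, zero at the start; "ft_torque": the same for the moment, N m; "gripper_width": opening from 0.0 (shut) to 1.0 (fully open); "grasp_force": force on a finger pad.
Only numpy, scipy, OpenCV 4.12 (cv2) and the standard library are available. Lean on these libraries where they do the work, as an engineer would, in place of code of your own. Each camera call takes 0.05 s, during which the arm holds its last target. There are 200 camera calls.

### The job

Put away the four loose pieces of hardware on the bench (hexagon nut, wheel, joining plate, angle bracket): each goes into the empty front compartment of the drawer whose back compartment already holds one just like it, lowered in rather than dropped, and left lying flat on the drawer's floor. Leave the wooden dowel stub and the jar standing where they are.

Things in the scene. Friction and masses are not known exactly. Their poses are not given: they have to be found in the camera images.
- nut: Loose large bare-steel hexagon nut lying flat; 41 mm across the flats, 47 mm across the corners, 22 mm tall, with an open hole about 27 mm wide through it; about 0.15 kg. Origin: centre of its underside; z up; the flats face along its x axis (both ways) and every 60 degrees from it. To be put away.
- wheel: Loose small black rubber wheel lying flat, with a grey hub in the middle; 44 mm in diameter, 24 mm tall (hub included 25); about 0.09 kg. Origin: centre of its underside; z up. To be put away.
- plate: Loose flat oblong bare-steel joining plate lying flat, with two dark screw holes; 70 mm long (its x), 26 mm wide (its y), 12 mm tall; about 0.15 kg. Origin: centre of its underside; z up. To be put away.
- bracket: Loose bare-steel angle bracket lying on its edge, an L from above; legs 48 mm long outside, 8 mm thick, 26 mm tall; about 0.14 kg. Origin: at its underside, at the centre of the 48 x 48 mm square around the L (no material there); z up. One leg lies along x, centred at y = -20 mm, the other along y, centred at x = -20 mm; corner at x = y = -24 mm. To be put away.
- drawer_nut: White open drawer, fixed; its back compartment holds a fixed sample of the nut. Origin: at bench level under the centre of its EMPTY front compartment; x points to the sample, z up. Front compartment inside 100 mm (x) by 92 mm (y), floor 3 mm and wall tops 30 mm above the bench, walls 3 mm thick. Sample at x = 79 mm, up to 29 mm high; drawer spans x = -61 to 108 mm
- drawer_wheel: White open drawer, fixed; its back compartment holds a fixed sample of the wheel. Origin: at bench level under the centre of its EMPTY front compartment; x points to the sample, z up. Front compartment inside 100 mm (x) by 92 mm (y), floor 3 mm and wall tops 30 mm above the bench, walls 3 mm thick. Sample at x = 79 mm, up to 29 mm high; drawer spans x = -61 to 108 mm
- drawer_plate: White open drawer, fixed; its back compartment holds a fixed sample of the plate. Origin: at bench level under the centre of its EMPTY front compartment; x points to the sample, z up. Front compartment inside 100 mm (x) by 92 mm (y), floor 3 mm and wall tops 30 mm above the bench, walls 3 mm thick. Sample at x = 79 mm, up to 29 mm high; drawer spans x = -61 to 108 mm
- drawer_bracket: White open drawer, fixed; its back compartment holds a fixed sample of the bracket. Origin: at bench level under the centre of its EMPTY front compartment; x points to the sample, z up. Front compartment inside 100 mm (x) by 92 mm (y), floor 3 mm and wall tops 30 mm above the bench, walls 3 mm thick. Sample at x = 79 mm, up to 29 mm high; drawer spans x = -61 to 108 mm
- dowel: Bystander, loose: upright round stub of dark wooden dowel, 36 mm in diameter, 45 mm tall, origin at the centre of its underside. Not to be moved
- jar: Bystander, loose: small closed round jar with a white cap, 44 mm in diameter, 62 mm tall, standing; origin at the centre of its underside. Not to be moved
Mind the look-alikes: they are no part of the job. Leave any black or purple look-alike of the drawer_nut alone.

How it is judged:
At the end, for the whole second after the job is handed in: Each part lies flat (0.2 rad, either face) on the floor of the front compartment of its matching drawer, origin within 45 mm (drawer x) and 42 mm (y) of its centre and under 10 mm above the bench if upright, released and still; dowel and jar upright, within 20 mm of their places (x of nut in the frame of drawer_nut between -0.045 and 0.045 m and y of nut in the frame of drawer_nut between -0.042 and 0.042 m and z of nut in the frame of drawer_nut below 0.03 m and ((z of nut in the frame of drawer_nut below 0.01 m and angle between nut's own z axis and vertical below 0.2 rad) or angle between nut's own z axis and vertical above 2.94 rad) and linear speed of each of nut, wheel, plate, bracket below 0.02 m/s and contact force between the fingers and nut below 0.1 N and x of wheel in the frame of drawer_wheel between -0.045 and 0.045 m and y of wheel in the frame of drawer_wheel between -0.042 and 0.042 m and z of wheel in the frame of drawer_wheel below 0.03 m and ((z of wheel in the frame of drawer_wheel below 0.01 m and angle between wheel's own z axis and vertical below 0.2 rad) or angle between wheel's own z axis and vertical above 2.94 rad) and contact force between the fingers and wheel below 0.1 N and x of plate in the frame of drawer_plate between -0.045 and 0.045 m and y of plate in the frame of drawer_plate between -0.042 and 0.042 m and z of plate in the frame of drawer_plate below 0.03 m and ((z of plate in the frame of drawer_plate below 0.01 m and angle between plate's own z axis and vertical below 0.2 rad) or angle between plate's own z axis and vertical above 2.94 rad) and contact force between the fingers and plate below 0.1 N and x of bracket in the frame of drawer_bracket between -0.045 and 0.045 m and y of bracket in the frame of drawer_bracket between -0.042 and 0.042 m and z of bracket in the frame of drawer_bracket below 0.03 m and ((z of bracket in the frame of drawer_bracket below 0.01 m and angle between bracket's own z axis and vertical below 0.2 rad) or angle between bracket's own z axis and vertical above 2.94 rad) and contact force between the fingers and bracket below 0.1 N and distance of each of dowel, jar from where it was at the start of the episode below 0.02 m and angle between each of dowel, jar's own z axis and vertical below 0.2 rad); the robot touches nothing.
It fails at once if a part is dropped or thrown (faster than 0.8 m/s, a free fall of over 33 mm, while the fingers do not hold it) ((linear speed of nut above 0.8 m/s and contact force between the fingers and nut below 0.1 N) or (linear speed of wheel above 0.8 m/s and contact force between the fingers and wheel below 0.1 N) or (linear speed of plate above 0.8 m/s and contact force between the fingers and plate below 0.1 N) or (linear speed of bracket above 0.8 m/s and contact force between the fingers and bracket below 0.1 N)).
It fails at once if the dowel is pushed more than 20 mm from its place or tipped over (distance of dowel from where it was at the start of the episode above 0.02 m or angle between dowel's own z axis and vertical above 0.3 rad).
It fails at once if the jar is pushed more than 20 mm from its place or tipped over (distance of jar from where it was at the start of the episode above 0.02 m or angle between jar's own z axis and vertical above 0.3 rad).
It also fails if it takes over 99 s, if anything falls off the work surface, if the arm or the gripper's body presses on something with over 40 N, if the wrist force passes 120 N, or if a joint passes its speed limit or range.

## Working session

There is one attempt and no reset: what is moved stays moved. The work goes in short steps, Python scripts to look and compute and a tool call to move; the robot and the scene stay as the last step left them, time stands still between calls to the robot, and variables do not carry over. Pictures are saved under pics/ and viewed, at most 14 in all, crops included, and the job is handed in when it is done.

Besides the shell and the picture viewer there is one more tool, called after "Request:" by a JSON object that holds its "fn" and its "kwargs". jog_arm: Moves the arm, as the interface text tells. Its arguments: {"type":"object","properties":{"moves":{"type":"array"}},"required":["moves"]}

```bash
mkdir -p pics; ls; cat > h.py <<'E'
from plant import *
import numpy as np, cv2
def world(f,px):
    c,r,d=px[:,0],px[:,1],px[:,2]
    P=np.stack([(c-f["cx"])/f["fx"]*d,(r-f["cy"])/f["fy"]*d,d],1)
    return (P-f["t"])@f["R"]
def cloud(f,m):
    r,c=np.nonzero(m&(f["depth"]>0)); return world(f,np.stack([c,r,f["depth"][r,c]],1))
E
python3 - <<'E'
from h import *
print(state())
for n in("top","side"):
    f=grab_frame(n); cv2.imwrite(f"pics/{n}0.png",f["color"]); print(n,f["fx"],f["R"].round(2).tolist(),f["t"])
    for k in "nut wheel plate bracket drawer_nut drawer_wheel drawer_plate drawer_bracket dowel jar".split():
        for q in regions_of(k,f):
            if q["p"]>.2:
                P=cloud(f,q["pixels"]); print(k,round(q["p"],2),np.round(q["rect"]),np.median(P,0).round(3),P[:,2].max().round(3))
E
```

```text
pics
{'time': 0.0, 'joint_pos': array([ 1.20001163e+00,  5.33868149e-02,  1.61429922e+00,  1.37002713e-05,
        1.47598444e+00, -1.18985150e-01]), 'joint_vel': array([-3.92019764e-04, -3.66604180e-04,  7.51276813e-05, -2.38338552e-03,
        2.31093001e-03,  1.01029051e-04]), 'joint_efforts': array([ 2.36659789e-04, -3.93688846e+01, -3.70172489e+01, -1.53270494e-04,
        7.30225642e-03, -9.48844075e-06]), 'tool_pos': array([0.15547733, 0.6047117 , 0.23004132]), 'tool_rot': array([-2.58493810e-04,  1.25568019e-01,  9.92084469e-01, -1.00626259e-03]), 'contact_force': array([-0.38496595, -0.29494337, -0.4060659 ]), 'ft_torque': array([-0.01268307,  0.04266263, -0.01352346]), 'grasp_force': 0.0, 'gripper_width': 1.0033797788749834}
top 386.26029269519483 [[0.03, -1.0, 0.02], [-1.0, -0.03, -0.08], [0.08, -0.02, -1.0]] [-0.12566466  0.48496195  0.94095754]
nut 0.6 [335. 224.  16.  17.] [ 0.423 -0.158  0.023] 0.028
wheel 0.78 [383. 206.  16.  18.] [ 0.466 -0.279  0.024] 0.03
plate 0.56 [246. 215.  13.  24.] [0.434 0.061 0.012] 0.017
drawer_nut 0.97 [392. 137.  52.  70.] [ 0.643 -0.3 
[... 774 characters left out ...]
plate 0.68 [277. 183.  20.   9.] [0.429 0.053 0.01 ] 0.014
plate 0.56 [336. 159.  56.  28.] [0.661 0.119 0.015] 0.033
bracket 0.77 [284. 196.  23.  15.] [ 0.422 -0.062  0.015] 0.028
drawer_nut 0.75 [322. 287.  81.  60.] [ 0.395 -0.458  0.012] 0.033
drawer_nut 0.68 [384. 226.  70.  42.] [ 0.639 -0.298  0.015] 0.033
drawer_nut 0.63 [432. 275.  74.  55.] [ 0.653 -0.51   0.012] 0.033
drawer_wheel 0.56 [316. 142.  53.  21.] [0.664 0.288 0.018] 0.033
drawer_plate 0.86 [334. 159.  55.  26.] [0.66  0.119 0.015] 0.032
drawer_bracket 0.78 [354. 192.  60.  38.] [ 0.643 -0.103  0.015] 0.034
dowel 0.6 [267. 146.  14.   5.] [0.469 0.266 0.042] 0.047
jar 0.65 [273. 158.  10.  20.] [0.451 0.164 0.036] 0.064
```

```bash
python3 - <<'E'
import cv2
a=cv2.imread("pics/top0.png")[80:280,120:540]; cv2.imwrite("pics/topc.png",cv2.resize(a,(798,380),interpolation=cv2.INTER_CUBIC))
a=cv2.imread("pics/side0.png")[120:330,230:490]; cv2.imwrite("pics/sidec.png",cv2.resize(a,(742,600),interpolation=cv2.INTER_CUBIC))
E
```

```text
(no output)
```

View pics/topc.png

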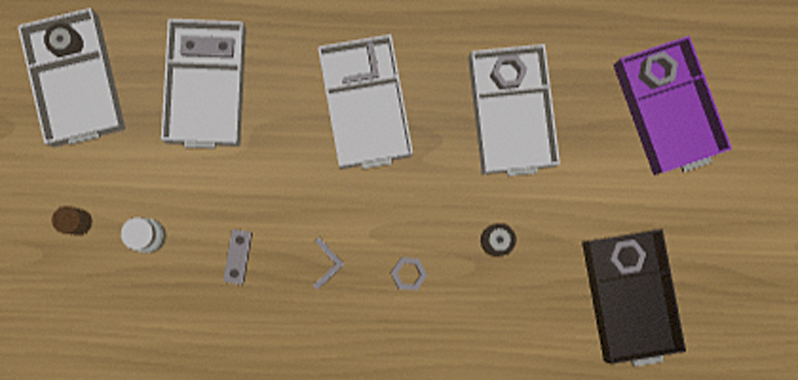

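View pics/sidec.png

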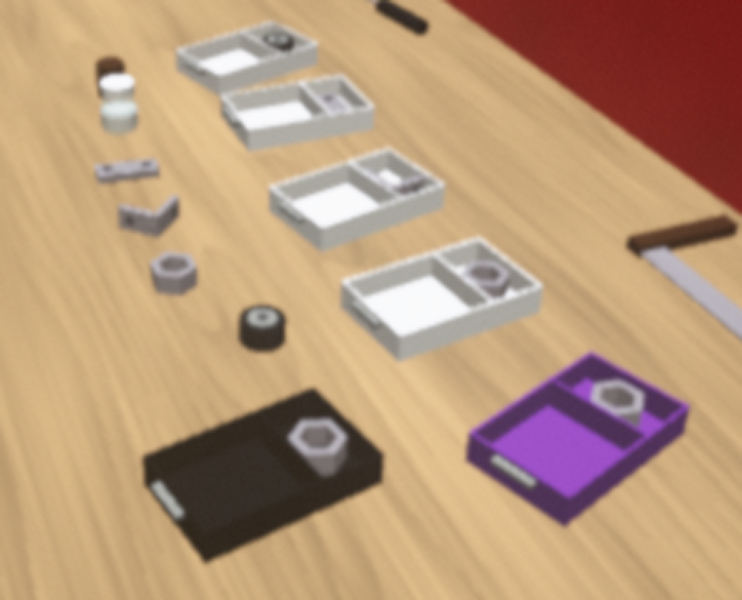

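Drawer_nut candidates in the top view are white (392,137), purple (475,135) and black about (452,235). The white one fits: drawers are described as white, and the black and purple ones are the look-alikes. Both crops confirm that. The parts run left to right: plate (246,215), bracket (~293,218), nut (335,224), wheel (383,206).

```bash
cat > m.py <<'E'
from h import *
def tops(P,c,rad,z0,z1):
    s=(np.hypot(P[:,0]-c[0],P[:,1]-c[1])<rad)&(P[:,2]>z0)&(P[:,2]<z1); return P[s]
parts=dict(nut=((.42,-.165),.022),wheel=((.465,-.283),.024),plate=((.432,.06),.012),bracket=((.425,-.06),.026),dowel=((.47,.267),.045),jar=((.457,.168),.062))
dr=dict(dw=(.667,.292),dp=(.666,.116),db=(.648,-.102),dn=(.643,-.3))
if __name__=="__main__":
  for n in("top","side"):
    f=grab_frame(n); P=cloud(f,f["depth"]>0)
    b=tops(P,(.5,0),.3,-.02,.02); print(n,"bench z",np.median(b[:,2]).round(4))
    for k,(c,h) in parts.items():
        Q=tops(P,c,.05,h-.006,h+.012)
        r=cv2.minAreaRect((Q[:,:2]*1000).astype(np.float32)); print(k,len(Q),np.round(r[0],1),np.round(r[1],1),round(r[2],1),"mean",(Q.mean(0)*1000).round(1))
    for k,c in dr.items():
        Q=tops(P,c,.115,.024,.04)
        r=cv2.minAreaRect((Q[:,:2]*1000).astype(np.float32)); print(k,len(Q),np.round(r[0],1),np.round(r[1],1),round(r[2],1))
E
python3 m.py
```

```text
top bench z 0.0009
nut 141 [ 420.1 -164.3] [39.5 44.5] 1.7 mean [ 419.3 -164.2   22.5]
wheel 246 [ 466.8 -281.1] [42.4 42.5] 43.1 mean [ 467.2 -280.7   24.7]
plate 299 [435.5  61. ] [26.3 69.8] 82.4 mean [435.2  60.9  12.5]
bracket 119 [429.4 -46. ] [47.  47.8] 44.5 mean [429.2 -57.8  26.5]
dowel 181 [475.1 274.3] [34.8 34.9] 42.5 mean [475.  273.2  45.1]
jar 230 [458.9 177.9] [38.1 38. ] 45.8 mean [459.3 177.7  62.2]
dw 797 [662.2 287.6] [171.9 100. ] 15.9
dp 492 [660.4 113.7] [ 98.9 169.7] 89.7
db 537 [ 641.8 -101.2] [169.9  98. ] 11.7
dn 586 [ 637.7 -298.8] [169.6  98.9] 7.5
side bench z -0.0001
nut 100 [ 416.1 -166. ] [44.6 40.6] 86.4 mean [ 415.7 -166.2   20.7]
wheel 152 [ 463.4 -282.9] [43.1 41.4] 33.6 mean [ 463.  -284.5   23.4]
plate 115 [432.1  60. ] [32.  70.3] 84.9 mean [431.1  57.4  10.7]
bracket 71 [425.  -61.5] [34.4 65.9] 89.1 mean [423.3 -60.3  24.5]
dowel 44 [470.1 272.4] [32.8 32.7] 24.7 mean [470.1 270.9  43.6]
jar 60 [454.5 174.3] [38.3 37.6] 66.2 mean [455.3 174.2  60.8]
dw 245 [658.4 286.4] [173.9 111.9] 16.4
dp 249 [657.2 140.7] [163.7 171.8] 89.5
db 381 [ 638.9 -100.6] [172.5 104.9] 11.2
dn 496 [ 634.4 -298.5] [170.7 103.7] 6.7
```

Request:
{"fn": "jog_arm", "kwargs": {"moves": [[[6, 0, 0, 0, 0, 0, -0.065], [6, 0, 0, 0, 0, 0, -0.065], [6, -1.9, -2.81, 0, 0, 0, 0], [6, -1.9, -2.81, 0, 0, 0, 0], [6, -1.9, -2.81, 0, 0, 0, 0], [6, -1.9, -2.81, 0, 0, 0, 0], [6, -1.9, -2.81, 0, 0, 0, 0], [6, -1.9, -2.81, 0, 0, 0, 0], [6, -1.9, -2.81, 0, 0, 0, 0], [6, -1.9, -2.81, 0, 0, 0, 0], [6, -1.9, -2.81, 0, 0, 0, 0], [6, -1.9, -2.81, 0, 0, 0, 0], [6, -1.9, -2.81, 0, 0, 0, 0], [6, -1.9, -2.81, 0, 0, 0, 0], [6, -1.9, -2.81, 0, 0, 0, 0], [6, -1.9, -2.81, 0, 0, 0, 0], [6, -1.9, -2.81, 0, 0, 0, 0], [6, -1.9, -2.81, 0, 0, 0, 0], [6, -1.9, -2.81, 0, 0, 0, 0], [6, -1.9, -2.81, 0, 0, 0, 0]]]}}

```text
time: 2.87
tool_pos: [0.4342, 0.06, 0.2317]
tool_rot: [0.001, 0.061, 0.998, 0.0]
contact_force: [-0.7, 1.1, 0.3]
gripper_width: 0.701
grasp_force: 0.0
```

```bash
cat > go.py <<'E'
import sys
from h import *
# usage: go.py x y z yaw_of_tool_y(deg): prints turn, then shift in tool axes after the turn
s=state(); w,a,b,c=s["tool_rot"]; yaw=2*np.degrees(np.arctan2(b,a))-90
x,y,z,t=map(float,sys.argv[1:5]); d=(t-yaw+90)%180-90
D=np.array([x,y,z])-s["tool_pos"]*100; r=np.radians(yaw+d)
print("t",round(s["time"],2),"pos",(s["tool_pos"]*100).round(2),"yaw",yaw.round(1),"turn",np.radians(-d).round(3),"shift x y z",(D@[-np.sin(r),np.cos(r),0]).round(2),(D@[np.cos(r),np.sin(r),0]).round(2),round(-D[2],2),"w",round(s["gripper_width"]*8.54,2),"tilt",np.round([w,c],4),"F",s["grasp_force"],s["contact_force"].round(1))
E
python3 go.py 43.4 6.05 0.4 83
```

```text
t 2.87 pos [43.42  6.   23.17] yaw 83.0 turn 0.0 shift x y z 0.03 0.05 22.77 w 5.99 tilt [0.0005 0.0001] F 0.0 [-0.7  1.1  0.3]
```

Request:
{"fn": "jog_arm", "kwargs": {"moves": [[[5, 0, 0, 3.6, 0, 0, 0], [5, 0, 0, 3.6, 0, 0, 0], [5, 0, 0, 3.6, 0, 0, 0], [5, 0, 0, 3.6, 0, 0, 0], [5, 0, 0, 3.6, 0, 0, 0], [5, 0, 0, 2.5, 0, 0, 0], [5, 0, 0, 1.5, 0, 0, 0], [5, 0, 0, 0.7, 0, 0, 0], [5, 0, 0, 0.4, 0, 0, 0], [5, 0, 0, 0, 0, 0, 0], [1.5, 0, 0, 0, 0, 0, 0], [1.5, 0, 0, 0, 0, 0, 0], [1.5, 0, 0, 0, 0, 0, 0], [1.5, 0, 0, 0, 0, 0, 0], [1.5, 0, 0, 0, 0, 0, 0], [1.5, 0, 0, 0, 0, 0, 0]]]}}

```text
time: 4.2
tool_pos: [0.4354, 0.0617, 0.0022]
tool_rot: [0.002, 0.061, 0.998, 0.0]
contact_force: [-0.3, 0.6, 6.3]
gripper_width: 0.282
grasp_force: 60.6
```

```bash
python3 go.py 63.5 11.4 10 90; python3 go.py 63.5 11.4 0.6 90
```

```text
t 4.2 pos [43.54  6.17  0.22] yaw 83.0 turn -0.122 shift x y z -19.96 5.23 -9.78 w 2.41 tilt [0.0017 0.0001] F 60.55797457695007 [-0.3  0.6  6.3]
t 4.2 pos [43.54  6.17  0.22] yaw 83.0 turn -0.122 shift x y z -19.96 5.23 -0.38 w 2.41 tilt [0.0017 0.0001] F 60.55797457695007 [-0.3  0.6  6.3]
```

Request:
{"fn": "jog_arm", "kwargs": {"moves": [[[1.5, 0, 0, -2, 0, 0, 0], [1.5, 0, 0, -3, 0, 0, -0.061], [1.5, 0, 0, -3, 0, 0, -0.061], [1.5, -3.33, 0.87, 0, 0, 0, 0], [1.5, -3.33, 0.87, 0, 0, 0, 0], [1.5, -3.33, 0.87, 0, 0, 0, 0], [1.5, -3.33, 0.87, 0, 0, 0, 0], [1.5, -3.33, 0.87, 0, 0, 0, 0], [1.5, -3.33, 0.87, 0, 0, 0, 0], [1.5, 0, 0, 0, 0, 0, 0], [1.5, 0, 0, 3, 0, 0, 0]]]}}

```text
time: 5.12
tool_pos: [0.64, 0.1146, 0.0564]
tool_rot: [0.006, -0.0, 1.0, 0.0]
contact_force: [1.6, -0.7, 0.2]
gripper_width: 0.284
grasp_force: 59.7
```

```bash
python3 go.py 63.5 11.4 0.6 90;
```

```text
t 5.12 pos [64.   11.46  5.64] yaw 90.0 turn 0.001 shift x y z 0.5 -0.06 5.04 w 2.43 tilt [0.0063 0.0004] F 59.73360478878021 [ 1.6 -0.7  0.2]
```

Request:
{"fn": "jog_arm", "kwargs": {"moves": [[[1.5, 0.2, 0, 2, 0, 0, 0], [1.5, 0.2, 0, 1.3, 0, 0, 0], [1.5, 0, 0, 0.7, 0, 0, 0], [1.5, 0, 0, 0.4, 0, 0, 0], [1.5, 0, 0, 0.2, 0, 0, 0], [1.5, 0, 0, 0, 0, 0, 0], [1.5, 0, 0, 0, 0, 0, 0]]]}}

```text
time: 5.7
tool_pos: [0.6306, 0.1139, 0.0056]
tool_rot: [0.001, -0.0, 1.0, 0.0]
contact_force: [-0.0, 0.3, -1.7]
gripper_width: 0.284
grasp_force: 59.7
```

```bash
python3 go.py 63.5 11.4 0.6 90;
```

```text
t 5.7 pos [63.06 11.39  0.56] yaw 90.0 turn 0.0 shift x y z -0.44 0.01 -0.04 w 2.43 tilt [0.0015 0.0001] F 59.70645189285278 [-0.   0.3 -1.7]
```

Request:
{"fn": "jog_arm", "kwargs": {"moves": [[[4, 0, 0, 0, 0, 0, 0], [4, 0, 0, 0, 0, 0, 0], [4, 0, 0, 0, 0, 0, 0], [4, 0, 0, 0, 0, 0, 0], [4, 0, 0, -1, 0, 0, 0], [4, 0, 0, -2.5, 0, 0, 0], [4, 0, 0, -3.5, 0, 0, 0], [4, 0, 0, -3, 0, 0, 0], [4, 0, 0, 0, 0, 0, 0.113], [4, 0, 0, 0, 0, 0, 0.112], [4, 0, 0, 0, 0, 0, 0.112], [4, 0, 0, 0, 0, 0, 0.112], [4, 0, 0, 0, 0, 0, 0.112], [4, 0, 0, 0, 0, 0, 0.112], [4, 0, 0, 0, 0, 0, 0.112], [4, 0, 0, 0, 0, 0, 0]]]}}

```text
time: 7.03
tool_pos: [0.6297, 0.1139, 0.1052]
tool_rot: [0.0, 0.383, 0.924, 0.0]
contact_force: [-0.8, 0.5, 0.4]
gripper_width: 0.468
grasp_force: 0.0
```

```bash
python3 go.py 41.15 -5.95 0.4 45;
```

```text
t 7.03 pos [62.97 11.39 10.52] yaw 44.9 turn -0.001 shift x y z 3.17 -27.7 10.12 w 4.0 tilt [0.0004 0.0002] F 0.0 [-0.8  0.5  0.4]
```

Request:
{"fn": "jog_arm", "kwargs": {"moves": [[[3, 0.4, -3.46, 0, 0, 0, 0], [3, 0.4, -3.46, 0, 0, 0, 0], [3, 0.4, -3.46, 0, 0, 0, 0], [3, 0.4, -3.46, 0, 0, 0, 0], [3, 0.4, -3.46, 0, 0, 0, 0], [3, 0.4, -3.46, 0, 0, 0, 0], [3, 0.4, -3.46, 0, 0, 0, 0], [3, 0.4, -3.46, 0, 0, 0, 0], [3, 0, 0, 0, 0, 0, 0], [3, 0, 0, 3, 0, 0, 0], [3, 0, 0, 2, 0, 0, 0], [3, 0, 0, 0, 0, 0, 0]]]}}

```text
time: 8.03
tool_pos: [0.4084, -0.0584, 0.0509]
tool_rot: [-0.003, 0.382, 0.924, -0.0]
contact_force: [-1.0, 0.9, -0.5]
gripper_width: 0.35
grasp_force: 0.0
```

```bash
python3 go.py 41.15 -5.95 0.5 45; python3 - <<'E'
from h import *
f=grab_frame("side");cv2.imwrite("pics/s1.png",cv2.resize(f["color"][100:300,200:460],(780,600),interpolation=cv2.INTER_CUBIC))
E
```

```text
t 8.03 pos [40.84 -5.84  5.09] yaw 45.1 turn 0.002 shift x y z -0.3 0.15 4.59 w 2.99 tilt [-0.0034 -0.0002] F 0.0 [-1.   0.9 -0.5]
```

View pics/s1.png

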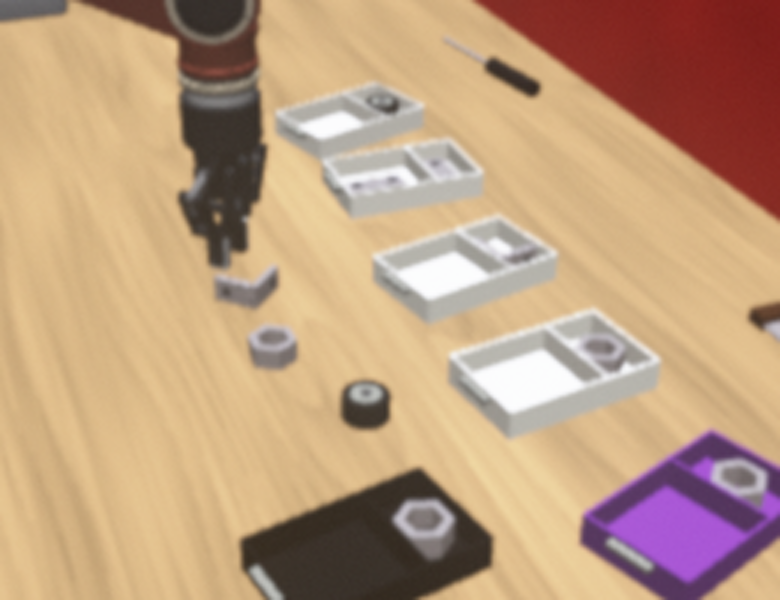

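The plate lies in its drawer (crop 378,183). The fingers straddle the bracket's near leg (crop 230,255), so I'll correct the small offset, go down and grip.

Request:
{"fn": "jog_arm", "kwargs": {"moves": [[[3, -0.3, 0.15, 0, 0, 0, 0], [3, 0, 0, 1.5, 0, 0, 0], [3, 0, 0, 1.5, 0, 0, 0], [3, 0, 0, 1, 0, 0, 0], [3, 0, 0, 0.5, 0, 0, 0], [3, 0, 0, 0, 0, 0, 0], [0, 0, 0, 0, 0, 0, 0], [0, 0, 0, 0, 0, 0, 0], [0, 0, 0, 0, 0, 0, 0], [0, 0, 0, 0, 0, 0, 0], [0, 0, 0, 0, 0, 0, 0]]]}}

```text
time: 9.0
tool_pos: [0.4155, -0.0607, 0.0105]
tool_rot: [0.001, 0.382, 0.924, 0.0]
contact_force: [-0.1, 0.2, 5.3]
gripper_width: 0.073
grasp_force: 61.6
```

```bash
python3 go.py 60.2 -10.6 0.9 45
```

```text
t 9.0 pos [41.55 -6.07  1.05] yaw 45.0 turn 0.001 shift x y z -16.39 9.99 0.15 w 0.63 tilt [0.0011 0.0001] F 61.58197045326233 [-0.1  0.2  5.3]
```

Request:
{"fn": "jog_arm", "kwargs": {"moves": [[[0, 0, 0, -1.5, 0, 0, 0], [0, 0, 0, -2.5, 0, 0, 0], [0, 0, 0, -3, 0, 0, 0], [0, -2.78, 1.71, 0, 0, 0, 0], [0, -2.78, 1.71, 0, 0, 0, 0], [0, -2.78, 1.71, 0, 0, 0, 0], [0, -2.78, 1.71, 0, 0, 0, 0], [0, -2.78, 1.71, 0, 0, 0, 0], [0, -2.78, 1.71, 0, 0, 0, 0], [0, 0, 0, 0, 0, 0, 0], [0, 0, 0, 0, 0, 0, 0]]]}}

```text
time: 9.92
tool_pos: [0.6053, -0.1059, 0.078]
tool_rot: [-0.001, 0.382, 0.924, -0.0]
contact_force: [-0.3, 0.1, -2.2]
gripper_width: 0.076
grasp_force: 60.7
```

```bash
python3 go.py 60.6 -10.6 1.45 45
```

```text
t 9.92 pos [ 60.53 -10.59   7.8 ] yaw 45.0 turn 0.001 shift x y z -0.06 0.04 6.35 w 0.65 tilt [-0.0011 -0.0001] F 60.74551463127136 [-0.3  0.1 -2.2]
```

Request:
{"fn": "jog_arm", "kwargs": {"moves": [[[0, 0, 0, 2.5, 0, 0, 0], [0, 0, 0, 2, 0, 0, 0], [0, 0, 0, 1, 0, 0, 0], [0, 0, 0, 0.5, 0, 0, 0], [0, 0, 0, 0.3, 0, 0, 0], [0, 0, 0, 0, 0, 0, 0], [0, 0, 0, 0, 0, 0, 0], [0, 0, 0, 0, 0, 0, 0]]]}}

```text
time: 10.58
tool_pos: [0.6059, -0.1059, 0.0178]
tool_rot: [0.001, 0.382, 0.924, 0.0]
contact_force: [0.5, -0.5, -0.8]
gripper_width: 0.072
grasp_force: 60.7
```

```bash
python3 go.py 60.6 -10.6 1.45 45
```

```text
t 10.58 pos [ 60.59 -10.59   1.78] yaw 45.0 turn 0.001 shift x y z -0.01 0.01 0.33 w 0.61 tilt [0.0012 0.0001] F 60.71686506271362 [ 0.5 -0.5 -0.8]
```

Request:
{"fn": "jog_arm", "kwargs": {"moves": [[[0, 0, 0, 0.15, 0, 0, 0], [0, 0, 0, 0.15, 0, 0, 0], [0, 0, 0, 0, 0, 0, 0], [2.2, 0, 0, 0, 0, 0, 0], [2.2, 0, 0, 0, 0, 0, 0], [2.2, 0, 0, 0, 0, 0, 0], [2.2, 0, 0, 0, 0, 0, 0], [2.2, 0, 0, -1, 0, 0, 0], [2.2, 0, 0, -2.5, 0, 0, 0], [2.2, 0, 0, -3.5, 0, 0, 0], [5.6, 0, 0, -2, 0, 0, 0.113], [5.6, 0, 0, 0, 0, 0, 0.112], [5.6, 0, 0, 0, 0, 0, 0.112], [5.6, 0, 0, 0, 0, 0, 0.112], [5.6, 0, 0, 0, 0, 0, 0.112], [5.6, 0, 0, 0, 0, 0, 0.112], [5.6, 0, 0, 0, 0, 0, 0.112], [5.6, 0, 0, 0, 0, 0, 0]]]}}

```text
time: 12.08
tool_pos: [0.6052, -0.1057, 0.1042]
tool_rot: [0.0, 0.707, 0.707, 0.0]
contact_force: [0.4, 0.0, -0.9]
gripper_width: 0.657
grasp_force: 0.0
```

```bash
python3 go.py 41.8 -16.5 0.5 0
```

```text
t 12.08 pos [ 60.52 -10.57  10.42] yaw -0.0 turn -0.001 shift x y z -5.93 -18.72 9.92 w 5.61 tilt [0.0004 0.0002] F 0.0 [ 0.4  0.  -0.9]
```

Request:
{"fn": "jog_arm", "kwargs": {"moves": [[[5.6, -0.99, -3.12, 0, 0, 0, 0], [5.6, -0.99, -3.12, 0, 0, 0, 0], [5.6, -0.99, -3.12, 0, 0, 0, 0], [5.6, -0.99, -3.12, 0, 0, 0, 0], [5.6, -0.99, -3.12, 0, 0, 0, 0], [5.6, -0.99, -3.12, 0, 0, 0, 0], [5.6, 0, 0, 0, 0, 0, 0], [5.6, 0, 0, 3, 0, 0, 0], [5.6, 0, 0, 2.5, 0, 0, 0], [5.6, 0, 0, 2, 0, 0, 0], [5.6, 0, 0, 1.3, 0, 0, 0], [5.6, 0, 0, 0.7, 0, 0, 0], [5.6, 0, 0, 0.3, 0, 0, 0], [5.6, 0, 0, 0, 0, 0, 0], [3, 0, 0, 0, 0, 0, 0], [3, 0, 0, 0, 0, 0, 0], [3, 0, 0, 0, 0, 0, 0], [3, 0, 0, 0, 0, 0, 0], [3, 0, 0, 0, 0, 0, 0]]]}}

```text
time: 13.67
tool_pos: [0.4192, -0.166, 0.0069]
tool_rot: [0.002, 0.707, 0.708, 0.0]
contact_force: [0.1, 0.6, 5.6]
gripper_width: 0.46
grasp_force: 61.0
```

```bash
python3 go.py 61.3 -30.15 0.9 7; python3 m.py | sed -n 1,11p
```

```text
t 13.67 pos [ 41.92 -16.6    0.69] yaw 0.1 turn -0.121 shift x y z -15.81 17.59 -0.21 w 3.93 tilt [0.0015 0.0004] F 60.95582641661167 [0.1 0.6 5.6]
top bench z 0.0009
nut 0 [0. 0.] [0. 0.] 0.0 mean [nan nan nan]
wheel 244 [ 466.7 -280.9] [42.4 42.6] 2.5 mean [ 467.1 -280.7   24.5]
plate 1 [466.3  67.1] [0. 0.] 0.0 mean [466.3  67.1   6. ]
bracket 0 [0. 0.] [0. 0.] 0.0 mean [nan nan nan]
dowel 184 [475.  273.8] [34.  36.8] 0.1 mean [475.2 272.8  45.2]
jar 231 [459.5 178. ] [38.5 38.1] 36.3 mean [459.5 177.5  62.2]
dw 792 [661.9 287.5] [171.1 100.1] 15.9
dp 492 [660.4 113.9] [ 99.4 170.2] 89.3
db 655 [ 641.5 -101.3] [169.2  98.1] 11.7
dn 585 [ 637.8 -298.6] [170.   99.1] 7.7m.py:12: RuntimeWarning: Mean of empty slice.
  r=cv2.minAreaRect((Q[:,:2]*1000).astype(np.float32)); print(k,len(Q),np.round(r[0],1),np.round(r[1],1),round(r[2],1),"mean",(Q.mean(0)*1000).round(1))
  ret = um.true_divide(
```

Request:
{"fn": "jog_arm", "kwargs": {"moves": [[[3, 0, 0, -1.5, 0, 0, 0], [3, 0, 0, -2.5, 0, 0, 0], [3, 0, 0, -3, 0, 0, -0.121], [3, -2.26, 2.51, 0, 0, 0, 0], [3, -2.26, 2.51, 0, 0, 0, 0], [3, -2.26, 2.51, 0, 0, 0, 0], [3, -2.26, 2.51, 0, 0, 0, 0], [3, -2.26, 2.51, 0, 0, 0, 0], [3, -2.26, 2.51, 0, 0, 0, 0], [3, -2.26, 2.51, 0, 0, 0, 0], [3, 0, 0, 0, 0, 0, 0], [3, 0, 0, 2, 0, 0, 0], [3, 0, 0, 1.5, 0, 0, 0], [3, 0, 0, 0, 0, 0, 0], [3, 0, 0, 0, 0, 0, 0], [3, 0, 0, 0, 0, 0, 0]]]}}

```text
time: 15.1
tool_pos: [0.611, -0.3005, 0.0403]
tool_rot: [-0.0, 0.663, 0.749, -0.0]
contact_force: [0.4, -0.4, -1.3]
gripper_width: 0.46
grasp_force: 60.9
```

```bash
python3 go.py 61.3 -30.15 1.1 7
```

```text
t 15.1 pos [ 61.1  -30.05   4.03] yaw 7.0 turn 0.0 shift x y z -0.12 0.19 2.93 w 3.93 tilt [-0.0003 -0.0001] F 60.91872118413448 [ 0.4 -0.4 -1.3]
```

Request:
{"fn": "jog_arm", "kwargs": {"moves": [[[3, -0.1, 0.2, 1, 0, 0, 0], [3, 0, 0, 1, 0, 0, 0], [3, 0, 0, 0.5, 0, 0, 0], [3, 0, 0, 0.2, 0, 0, 0], [3, 0, 0, 0.1, 0, 0, 0], [3, 0, 0, 0, 0, 0, 0], [3, 0, 0, 0, 0, 0, 0], [3, 0, 0, 0, 0, 0, 0]]]}}

```text
time: 15.77
tool_pos: [0.6139, -0.3019, 0.0128]
tool_rot: [0.0, 0.663, 0.749, 0.0]
contact_force: [0.4, 0.2, -1.1]
gripper_width: 0.466
grasp_force: 61.0
```

```bash
python3 go.py 61.3 -30.15 1.1 7
```

```text
t 15.77 pos [ 61.39 -30.19   1.28] yaw 7.0 turn -0.0 shift x y z 0.05 -0.09 0.18 w 3.98 tilt [0.0004 0.0001] F 60.97316600382328 [ 0.4  0.2 -1.1]
```

Request:
{"fn": "jog_arm", "kwargs": {"moves": [[[3, 0, 0, 0.15, 0, 0, 0], [3, 0, 0, 0, 0, 0, 0], [5.4, 0, 0, 0, 0, 0, 0], [5.4, 0, 0, 0, 0, 0, 0], [5.4, 0, 0, 0, 0, 0, 0], [5.4, 0, 0, 0, 0, 0, 0], [5.4, 0, 0, -1, 0, 0, 0], [5.4, 0, 0, -2.5, 0, 0, 0], [5.4, 0, 0, -3.5, 0, 0, 0], [6, 0, 0, -2, 0, 0, 0], [6, 0, 0, 0, 0, 0, 0], [6, 0, 0, 0, 0, 0, 0]]]}}

```text
time: 16.77
tool_pos: [0.615, -0.3025, 0.1041]
tool_rot: [0.003, 0.663, 0.749, 0.0]
contact_force: [-0.2, -0.5, 0.2]
gripper_width: 0.701
grasp_force: 0.0
```

```bash
python3 go.py 46.5 -28.2 0.7 7; python3 go.py 46.5 -28.2 0.7 16
```

```text
t 16.77 pos [ 61.5  -30.25  10.41] yaw 7.0 turn -0.0 shift x y z 3.86 -14.64 9.71 w 5.98 tilt [0.0025 0.0004] F 0.0 [-0.2 -0.5  0.2]
t 16.77 pos [ 61.5  -30.25  10.41] yaw 7.0 turn -0.157 shift x y z 6.11 -13.85 9.71 w 5.98 tilt [0.0025 0.0004] F 0.0 [-0.2 -0.5  0.2]
```

Request:
{"fn": "jog_arm", "kwargs": {"moves": [[[6, 0.77, -2.93, 0, 0, 0, 0], [6, 0.77, -2.93, 0, 0, 0, 0], [6, 0.77, -2.93, 0, 0, 0, 0], [6, 0.77, -2.93, 0, 0, 0, 0], [6, 0.77, -2.93, 0, 0, 0, 0], [6, 0, 0, 0, 0, 0, 0], [6, 0, 0, 3, 0, 0, 0], [6, 0, 0, 2.5, 0, 0, 0], [6, 0, 0, 2, 0, 0, 0], [6, 0, 0, 1.3, 0, 0, 0], [6, 0, 0, 0.6, 0, 0, 0], [6, 0, 0, 0.3, 0, 0, 0], [6, 0, 0, 0, 0, 0, 0], [3, 0, 0, 0, 0, 0, 0], [3, 0, 0, 0, 0, 0, 0], [3, 0, 0, 0, 0, 0, 0], [3, 0, 0, 0, 0, 0, 0], [3, 0, 0, 0, 0, 0, 0]]]}}

```text
time: 18.27
tool_pos: [0.4647, -0.2822, 0.0056]
tool_rot: [0.002, 0.663, 0.749, 0.0]
contact_force: [0.1, 0.7, 5.3]
gripper_width: 0.493
grasp_force: 61.3
```

```bash
python3 go.py 63.8 28.05 12 16; python3 - <<'E'
from h import *
f=grab_frame("side");cv2.imwrite("pics/s2.png",cv2.resize(f["color"][100:300,200:460],(780,600),interpolation=cv2.INTER_CUBIC))
E
```

```text
t 18.27 pos [ 46.47 -28.22   0.56] yaw 7.0 turn -0.157 shift x y z 49.32 32.17 -11.44 w 4.21 tilt [0.0017 0.0001] F 61.343833208084106 [0.1 0.7 5.3]
```

View pics/s2.png

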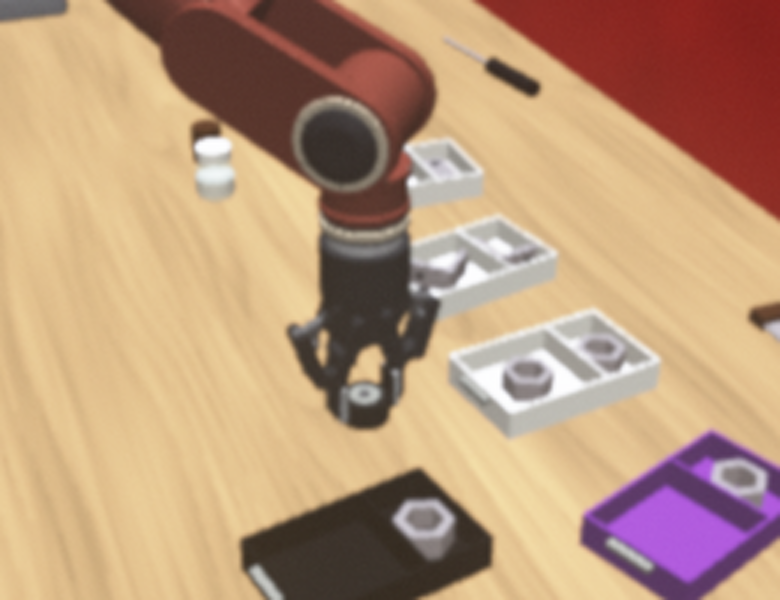

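The nut (crop 528,378) and bracket (440,272) lie flat in their drawers, and the wheel is gripped (365,400).

Request:
{"fn": "jog_arm", "kwargs": {"moves": [[[3, 0, 0, -2, 0, 0, 0], [3, 0, 0, -4, 0, 0, -0.0785], [3, 0, 0, -4, 0, 0, -0.0785], [3, 2.9, 1.89, 0, 0, 0, 0], [3, 2.9, 1.89, 0, 0, 0, 0], [3, 2.9, 1.89, 0, 0, 0, 0], [3, 2.9, 1.89, 0, 0, 0, 0], [3, 2.9, 1.89, 0, 0, 0, 0], [3, 2.9, 1.89, 0, 0, 0, 0], [3, 2.9, 1.89, 0, 0, 0, 0], [3, 2.9, 1.89, 0, 0, 0, 0], [3, 2.9, 1.89, 0, 0, 0, 0], [3, 2.9, 1.89, 0, 0, 0, 0], [3, 2.9, 1.89, 0, 0, 0, 0], [3, 2.9, 1.89, 0, 0, 0, 0], [3, 2.9, 1.89, 0, 0, 0, 0], [3, 2.9, 1.89, 0, 0, 0, 0], [3, 2.9, 1.89, 0, 0, 0, 0], [3, 2.9, 1.89, 0, 0, 0, 0], [3, 2.9, 1.89, 0, 0, 0, 0]]]}}

```text
time: 19.98
tool_pos: [0.6363, 0.2827, 0.103]
tool_rot: [-0.0, 0.602, 0.799, -0.001]
contact_force: [0.6, -0.4, -1.4]
gripper_width: 0.489
grasp_force: 61.1
```

Request:
{"fn": "jog_arm", "kwargs": {"moves": [[[3, 0, 0, 0, 0, 0, 0], [3, 0, 0, 2, 0, 0, 0], [3, 0, 0, 2, 0, 0, 0], [3, 0, 0, 0, 0, 0, 0], [3, 0, 0, 0, 0, 0, 0], [3, 0, 0, 0, 0, 0, 0]]]}}

```text
time: 20.48
tool_pos: [0.6367, 0.2809, 0.0643]
tool_rot: [0.0, 0.602, 0.798, 0.0]
contact_force: [0.9, -0.8, -0.3]
gripper_width: 0.492
grasp_force: 61.2
```

```bash
python3 go.py 63.8 28.05 0.95 16
```

```text
t 20.48 pos [63.67 28.09  6.43] yaw 16.0 turn -0.001 shift x y z -0.08 0.11 5.48 w 4.2 tilt [0.0001 0.0001] F 61.21801972389221 [ 0.9 -0.8 -0.3]
```

Request:
{"fn": "jog_arm", "kwargs": {"moves": [[[3, 0, 0.1, 2, 0, 0, 0], [3, 0, 0, 1.5, 0, 0, 0], [3, 0, 0, 1, 0, 0, 0], [3, 0, 0, 0.5, 0, 0, 0], [3, 0, 0, 0.3, 0, 0, 0], [3, 0, 0, 0, 0, 0, 0], [3, 0, 0, 0, 0, 0, 0], [3, 0, 0, 0, 0, 0, 0]]]}}

```text
time: 21.15
tool_pos: [0.6383, 0.2817, 0.0118]
tool_rot: [0.0, 0.602, 0.799, 0.001]
contact_force: [-0.5, -0.3, 0.1]
gripper_width: 0.488
grasp_force: 61.2
```

```bash
python3 go.py 63.8 28.05 0.95 16
```

```text
t 21.15 pos [63.83 28.17  1.18] yaw 16.0 turn -0.0 shift x y z -0.11 -0.06 0.23 w 4.17 tilt [0.0005 0.0007] F 61.218087673187256 [-0.5 -0.3  0.1]
```

Request:
{"fn": "jog_arm", "kwargs": {"moves": [[[3, 0, 0, 0.1, 0, 0, 0], [3, 0, 0, 0.1, 0, 0, 0], [3, 0, 0, 0, 0, 0, 0], [5.6, 0, 0, 0, 0, 0, 0], [5.6, 0, 0, 0, 0, 0, 0], [5.6, 0, 0, 0, 0, 0, 0], [5.6, 0, 0, 0, 0, 0, 0], [5.6, 0, 0, -1, 0, 0, 0], [5.6, 0, 0, -2.5, 0, 0, 0], [5.6, 0, 0, -3.5, 0, 0, 0], [5.6, 0, 0, -3.5, 0, 0, 0], [5.6, 0, 0, -3.5, 0, 0, 0], [5.6, 3, -2, -3, 0, 0, 0], [5.6, 3, -2, 0, 0, 0, 0], [5.6, 3, -2, 0, 0, 0, 0], [5.6, 3, -2, 0, 0, 0, 0], [5.6, 3, -2, 0, 0, 0, 0], [5.6, 3, -2, 0, 0, 0, 0], [5.6, 3, -2, 0, 0, 0, 0], [5.6, 3, -2, 0, 0, 0, 0]]]}}

```text
time: 22.82
tool_pos: [0.4193, 0.4665, 0.1766]
tool_rot: [0.0, 0.602, 0.799, 0.001]
contact_force: [0.8, 0.4, 0.5]
gripper_width: 0.655
grasp_force: 0.0
```

Request:
{"fn": "jog_arm", "kwargs": {"moves": [[[5.6, 3, -2, 0, 0, 0, 0], [5.6, 3, -2, 0, 0, 0, 0], [5.6, 3, -2, 0, 0, 0, 0], [5.6, 0, 0, 0, 0, 0, 0], [5.6, 0, 0, 0, 0, 0, 0], [5.6, 0, 0, 0, 0, 0, 0], [5.6, 0, 0, 0, 0, 0, 0]]]}}

```text
time: 23.4
tool_pos: [0.3392, 0.5349, 0.1758]
tool_rot: [0.0, 0.602, 0.798, 0.0]
contact_force: [-0.3, 0.1, -0.4]
gripper_width: 0.658
grasp_force: 0.0
```

```bash
python3 - <<'E'
from h import *
from m import tops
f=grab_frame("top");cv2.imwrite("pics/t3.png",cv2.resize(f["color"][80:280,120:540],(798,380),interpolation=cv2.INTER_CUBIC))
P=cloud(f,f["depth"]>0)
for k,c,h in(("wheel",(.638,.281),.027),("plate",(.631,.114),.015),("bracket",(.619,-.095),.029),("nut",(.614,-.301),.025)):
    Q=tops(P,c,.037,h-.005,h+.012);r=cv2.minAreaRect((Q[:,:2]*1000).astype(np.float32));print(k,len(Q),r,Q.mean(0).round(4),Q[:,2].std().round(4))
for c,h in(((.475,.274),.045),((.459,.178),.062)):
    Q=tops(P,c,.05,h-.006,h+.012);print(len(Q),Q.mean(0).round(4))
E
```

```text
wheel 249 ((638.1143798828125, 280.5081787109375), (42.01271438598633, 40.85003662109375), 7.105337142944336) [0.6377 0.2806 0.0277] 0.0019
plate 294 ((630.1318359375, 112.9599609375), (69.79611206054688, 26.300243377685547), 0.49973708391189575) [0.6298 0.1124 0.0155] 0.002
bracket 128 ((617.149658203125, -91.50289916992188), (46.47357940673828, 54.60853958129883), 50.79005432128906) [ 0.6188 -0.1019  0.0292] 0.0018
nut 149 ((613.6558837890625, -299.65167236328125), (40.2262077331543, 45.68709182739258), 63.783321380615234) [ 0.6141 -0.3003  0.0251] 0.002
183 [0.4752 0.273  0.0452]
229 [0.4593 0.1778 0.0621]
```

View pics/t3.png

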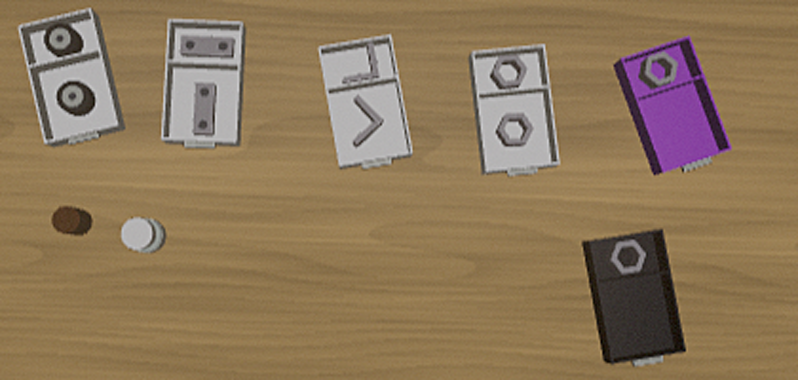

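All four parts lie flat in their drawers: wheel (75,98), plate (203,108), bracket (368,122), nut (514,130). The dowel and jar have not moved.

```bash
python3 -c "
from plant import *
print(job_done())"
```

```text
the job is handed in; nothing more can be done
None
```

The nut, wheel, plate and bracket each lie flat in the front compartment of their matching white drawer, the dowel and jar haven't moved, and the job was handed in at about 23 s of the 99 s allowed; the hand-in call returned no verdict.

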